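Wind the glue-up timer to its stop and set it back to the green mark

TASK

Start the timer for the glue-up: twist the dial of the blue bench timer clockwise, past the red top mark, until you feel it come up firmly against its end stop, but do not force the stop. Then turn the dial back down until its white pointer stands at the green mark, and let go. Leave everything else on the bench alone.

Things in the scene. Friction and masses are not known exactly. Their poses are not given: they have to be found in the camera images.
- timer: Timer screwed to the bench: flange 124 x 124 x 5 mm, blue case 102 x 102 mm and 42 mm high, white round scale 98 mm across on top (43.5 mm high), black ticks every 15 degrees. Origin: centre of its underside; z up, also the dial's axis. Dial directions count clockwise from above, from the case's +x: first tick at -90 degrees (+y side), red top mark at +90 (-y side).
- knob_grip (a point): Point on the dial's axis, 68 mm above the bench, in the black upright grip bar (12 mm thick, 50 long, from 50 to 81 mm high) across a disc of 31 mm radius (top at 50 mm). x axis along the bar to the white pointer, z up. The dial turns with about 0.05 Nm of friction, stays where it is left, and may be regripped on the way.
- pointer_tip (a point): The tip of the dial's white pointer, 35 mm from the dial's axis, 47 mm above the bench. The dial starts somewhere between -10 and 75 degrees clockwise of the case's +x.
- set_mark (a point): The inner end of the green mark on the scale, 35 mm from the dial's axis and 47 mm above the bench, so the pointer tip coincides with it when set. It cannot be shifted; it lies between 10 and 70 degrees clockwise of the case's +x.
- red_mark (a point): The inner end of the red top mark on the scale, 35 mm from the dial's axis, 47 mm above the bench.
- stop_lug (a point): Point on the sprung end stop hidden in the case, 20 mm from the axis on the case's +x side at rest. The stop is met 100 to 135 degrees clockwise of the case's +x, unmeasured and different each time: feel it as torque. It yields 0.1 rad per Nm: at a firm 0.15 Nm this point shifts 0.3 mm to the case's -y, at 0.5 Nm (forced) 1.0 mm, less than reading noise.
- glue_bottle_mid (a point): Bystander: white glue bottle with an orange cap, 43 x 42 x 120 mm, standing; point at its centre.
- sanding_block_mid (a point): Bystander: wooden sanding block, 61 x 106 x 24 mm; point at its centre.
- masking_tape_mid (a point): Bystander: roll of beige masking tape, 105 mm across, 24 mm high, lying flat; point at its centre.
- calipers_mid (a point): Bystander: grey calipers, 69 x 200 x 10 mm, lying flat; point at the centre.
There are look-alikes about, which are no part of the job. What is shaped like the timer but orange is not meant.

How it is judged:
By the outcome, as a careful person would: the job done as asked, in the order asked, and still so for the second after the job is handed in, with the robot touching nothing.
It also fails if it takes over 64 s, if anything falls off the work surface, if the arm or the gripper's body presses on something with over 40 N, if the wrist force passes 120 N, or if a joint passes its speed limit or range.

ROBOT

A 6-joint arm with a two-finger parallel gripper is mounted at the origin on a cart in front of the work surface, level with it; the furniture and walls round the work are solid. World frame = base frame: x ahead of the robot, y to its left, z up, the work surface at z = 0. Lengths are in mm, angles in rad, forces in N, time in s.
With the tool pointing down it reaches from about 350 to 775 mm from the base axis. Payload 7.3 kg.
Tool frame: the origin (TCP) lies on the centre line of the jaws, within the pads' length; the fingertips stand finger_overhang ahead of it and the grasp point (between the pads) lies 8 mm behind it (finger_overhang is the distance from the TCP to the fingertips, in mm); z points along the fingers, y is the line along which they close (so a half turn about z gives the same grasp; the last joint's range is limited). The gripper opens to 92 mm and grips with 3 to 60 N. Pads are 19 mm wide; open, the fingers measure 130 mm over their backs; the gripper's body (75 mm by 190 mm) begins 47 mm behind the grasp point.
Start: joints at [1.191, 0.342, 1.524, -0, 1.275, -0.146], TCP at [121.613, 510.739, 237.741] pointing down, gripper open.
Joint ranges: [-2.53, 2.53], [-0.77, 2.02], [0.04, 2.7], [-1, 4.14], [0.28, 2.66], [-3.11, 3.11]. Speed limits (rad/s): [2.57, 2.57, 3.14, 3.14, 3.14, 3.14].

INTERFACE

Orientations are given as [roll, pitch, yaw] about the fixed x, y, z axes, in that order (R = Rz(yaw) Ry(pitch) Rx(roll)).
In Python, from plant import get_obs, capture, close_job, finger_overhang gives the robot as it stands.
- The arm moves only by the shell command python3 -m inch 'ROWS'. ROWS is JSON, one flat list of numbers, 7 for each row, row after row: the turn, a rotation vector about the tool's x, y, z scaled (see below), then the shift along the tool's x, y, z scaled (see below), then the closure, from -1 (fully open) to 1 (shut). In form: [ax, ay, az, tx, ty, tz, gripper, ax, ay, az, tx, ty, tz, gripper, ...]. A call has 1 to 10 rows; each row shifts and turns the commanded pose from where the row before left it, along the tool's axes as they then stand; what a row does not reach is not made up. The controller multiplies each number of a shift by 0.8 m and each number of a turn by 1.5 rad. A row lasts 1/12 s, in which the tool goes at most 41.7 mm and 7.16 degrees, less where a joint would pass 70% of its speed; a pose out of reach is approached as far as the arm can. A call with a number of a shift or a turn outside -1 to 1 is refused whole. A call with a gripper value outside its range is refused whole. The fingers move at their own pace and stop on an object; the grip force is fixed at half the most. Time passes only in rows, so rows that do not move let the fingers close. It gives the time, the measured TCP pose, the force, the opening and the grip force at its end, in the units of the state.
- get_obs(): the state, without advancing time (a new reading comes with each control period).
- capture(name): name is "scene" or "top"; returns a dict with "image" (480x640x3 uint8, red, green, blue), "mtx" (3x3 intrinsics, pixels), "pose" (4x4, takes a point from camera to world coordinates). Camera axes: x right, y up, looking along -z (the intrinsics and any distortion apply to the point x, -y, -z); pixel columns grow to the right and rows downward; lengths in mm; the calibration is good to about 2 mm. A picture is of the moment at which its call begins. There is no depth.
- close_job(): hands the job in; it is judged then, once.
The state is a dict: "time": time; "joint_positions": joint angles; "dq": joint speeds; "tau": joint torques, N m; "tool_pos": TCP position; "tcp_rot": TCP orientation; "contact_force": force on the tool from outside, world axes, zero at the start; "moment": the same for the moment, N m; "grip_width": finger opening in mm; "finger_force": force on a finger pad.
Only numpy, scipy, OpenCV 4.12 (cv2) and the standard library are available. Lean on these libraries where they do the work, as an engineer would, in place of code of your own. Each camera call takes 0.05 s, during which the arm holds its last target. There are 200 camera calls.

## Working session

There is one attempt and no reset: what is moved stays moved. The work goes in short steps, Python scripts to look and compute and a shell command to move; the robot and the scene stay as the last step left them, time stands still between calls to the robot, and variables do not carry over. Pictures are saved under pics/ and viewed, at most 10 in all, crops included, and the job is handed in when it is done.

```bash
ls; mkdir -p pics
python3 - <<'E'
from plant import *
import cv2
print(get_obs(), finger_overhang)
for n in("scene","top"):
    c=capture(n); cv2.imwrite(f"pics/{n}0.png",c["image"][:,:,::-1]); print(c["mtx"],c["pose"],[k for k in c])
E
```

```text
pics
{'time': 0.0, 'joint_positions': array([ 1.19100855e+00,  3.42706197e-01,  1.52504667e+00, -2.27401837e-05,
        1.27539036e+00, -1.45996359e-01]), 'dq': array([ 0.00015129,  0.00044838,  0.00102119, -0.00054537, -0.0019496 ,
        0.00125829]), 'tau': array([ 9.35678072e-04, -4.31246674e+01, -2.44225502e+01,  7.19845318e-02,
        5.58976515e-02, -1.40426769e-04]), 'tool_pos': array([121.45746168, 510.34312369, 237.04318109]), 'tcp_rot': array([-3.14005542e+00, -2.04060364e-04,  2.90780771e+00]), 'contact_force': array([ 0.05967232, -0.89589623,  0.23013155]), 'moment': array([-0.02307946, -0.01290647, -0.0212928 ]), 'finger_force': 0.0, 'grip_width': 91.80526862696796} 11.0
[[484.18513323   0.         322.30798677]
 [  0.         484.18513323 246.85994379]
 [  0.           0.           1.        ]] [[ 7.89615448e-01  3.66127345e-01 -4.92400459e-01 -4.72042401e+00]
 [-6.13526057e-01  4.58466518e-01 -6.42957409e-01 -5.80983528e+02]
 [-9.65516538e-03  8.09789614e-01  5.86640911e-01  7.01096662e+02]
 [ 0.00000000e+00  0.00000000e+00  0.00000000e+00  1.00000000e+00]] ['image', 'mtx', 'pose']
[[483.7214476    0.         316.71906127]
 [  0.         483.7214476  241.70228568]
 [  0.           0.           1.        ]] [[-1.96731580e-02  9.86007273e-01 -1.65537378e-01  3.58077699e+02]
 [-9.99805268e-01 -1.91454071e-02  4.78330893e-03  9.43346175e+01]
 [ 1.54709690e-03  1.65599245e-01  9.86191917e-01  1.22187976e+03]
 [ 0.00000000e+00  0.00000000e+00  0.00000000e+00  1.00000000e+00]] ['image', 'mtx', 'pose']
```

View pics/top0.png

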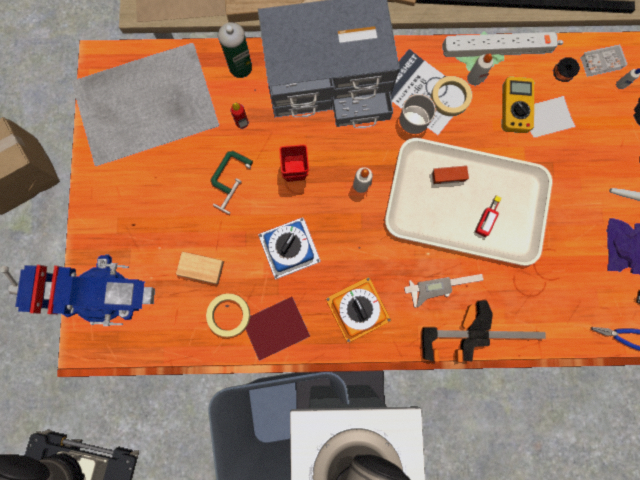

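View pics/scene0.png

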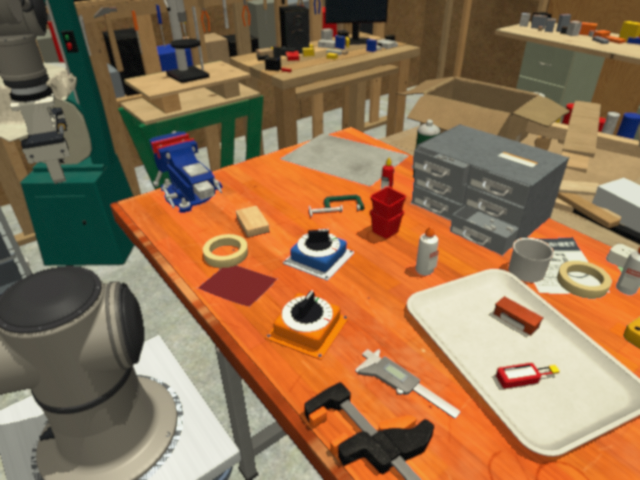

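The top view shows the blue timer at about (290,247) and the orange look-alike at (358,309). The tape (228,316) and the sanding block (200,267) are on the left, with the glue bottle at (362,180). Next I rectify both views on the z=47 plane.

```bash
cat > h.py <<'E'
from plant import *
import cv2, numpy as np
def proj(c,P):
    P=np.atleast_2d(P).astype(float); T=np.linalg.inv(c["pose"]); q=P@T[:3,:3].T+T[:3,3]
    q=q*[1,-1,-1]; u=q@c["mtx"].T; return u[:,:2]/u[:,2:]
def ray(c,uv,z):
    d=np.linalg.solve(c["mtx"],[uv[0],uv[1],1])*[1,-1,-1]; d=c["pose"][:3,:3]@d; o=c["pose"][:3,3]
    return o+d*(z-o[2])/d[2]
def rect(c,cx,cy,z,half=65,s=6):
    # output: right=+x, up=+y, world
    w=np.array([[cx-half,cy+half,z],[cx+half,cy+half,z],[cx+half,cy-half,z],[cx-half,cy-half,z]])
    n=int(2*half*s); d=np.float32([[0,0],[n,0],[n,n],[0,n]])
    H=cv2.getPerspectiveTransform(np.float32(proj(c,w)),d)
    return cv2.warpPerspective(c["image"],H,(n,n),flags=cv2.INTER_CUBIC)[:,:,::-1]
E
python3 - <<'E'
from h import *
c=capture("top"); s=capture("scene")
p=ray(c,(290,246),45); print(p, ray(s,(318,250),45))
a=rect(c,p[0],p[1],45,s=3); b=rect(s,p[0],p[1],45,s=3)
cv2.imwrite("pics/r1.png",np.hstack([a,b]))
E
```

```text
[546.16864043 154.63824114  45.        ] [530.75008354 134.57606639  45.        ]
```

View pics/r1.png

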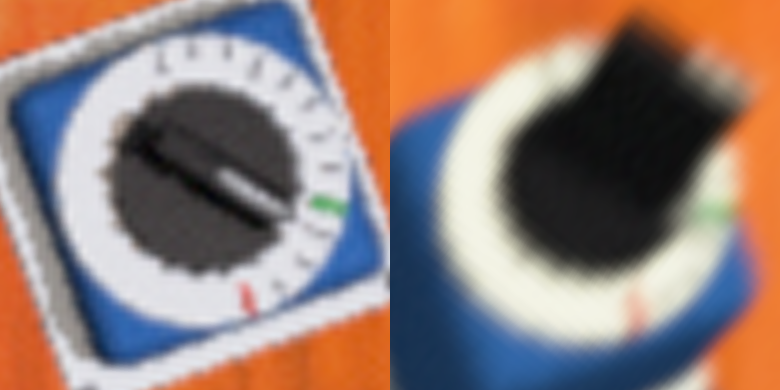

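The rectified top view (left half) shows the scale centred near (204,178), the pointer tip near (292,214), the green mark at (326,206) and the red mark at (249,298). The scene view (right half) is blurred and the bar hides part of it. I'll fit the centre, yaw and marks numerically.

```bash
cat >> h.py <<'E'
from scipy.optimize import minimize
from scipy.ndimage import map_coordinates
def samp(img,c,P):
    uv=proj(c,P); return map_coordinates(img,[uv[:,1],uv[:,0]],order=1)
def ringfit(c,x0,yaw=False):
    f=cv2.GaussianBlur(c["image"],(0,0),0.7).astype(float); im=f.max(2)-f.min(2)
    th=np.radians(np.arange(0,360,3)); R1=np.array([46,47.5]); 
    def cost(p):
        x,y,w=p
        cs,sn=np.cos(th),np.sin(th)
        a=np.concatenate([np.c_[x+r*cs,y+r*sn,0*cs+43.5] for r in (44,46,47.5)])
        # case corner regions: square frame points beyond radius 51
        g=np.linspace(-50,50,41); X,Y=np.meshgrid(g,g); X,Y=X.ravel(),Y.ravel(); k=np.hypot(X,Y)>51; X,Y=X[k],Y[k]
        W=np.radians(w); b=np.c_[x+X*np.cos(W)-Y*np.sin(W),y+X*np.sin(W)+Y*np.cos(W),0*X+42]
        col=lambda P,ch:samp(f[:,:,ch],c,P)
        return samp(im,c,a).mean()-(col(b,2)-col(b,0)).mean()
    best=min((minimize(cost,[x0[0]+i,x0[1]+j,w],method="Nelder-Mead",options=dict(initial_simplex=[[x0[0]+i,x0[1]+j,w],[x0[0]+i+4,x0[1]+j,w],[x0[0]+i,x0[1]+j+4,w],[x0[0]+i,x0[1]+j,w+5]])) for i in(-3,3) for j in(-3,3) for w in(12,20)),key=lambda r:r.fun)
    return best.x,best.fun
def marks(c,ctr):
    f=c["image"].astype(float); g=np.arange(-55,55,.5); X,Y=np.meshgrid(g,g); X,Y=X.ravel(),Y.ravel()
    k=(np.hypot(X,Y)<50)&(np.hypot(X,Y)>33); X,Y=X[k],Y[k]
    P=np.c_[ctr[0]+X,ctr[1]+Y,0*X+44]; r,g_,b=(samp(f[:,:,i],c,P) for i in range(3))
    out={}
    for n,v in(("green",g_-np.maximum(r,b)),("red",r-np.maximum(g_,b))):
        v=np.clip(v-0.35*v.max(),0,None); x,y=(v*X).sum()/v.sum(),(v*Y).sum()/v.sum()
        out[n]=(-np.degrees(np.arctan2(y,x)),np.hypot(x,y))
    return out
E
python3 - <<'E'
from h import *
for n in("top","scene"):
    c=capture(n); r,f=ringfit(c,(549,158)); print(n,r,f,marks(c,r))
    a=rect(c,r[0],r[1],81 if n=="top" else 47,half=50,s=4); cv2.imwrite(f"pics/r2{n}.png",a)
    if n=="top": A=rect(c,r[0],r[1],47,half=50,s=4); cv2.imwrite("pics/r2.png",np.hstack([A,a]))
E
```

```text
top [548.4734444  159.33291353  20.27516268] -55.88046772507742 {'green': (np.float64(10.531207261039787), np.float64(42.25580112893964)), 'red': (np.float64(68.71172640399963), np.float64(42.35097213067749))}
scene [544.8680935  150.70382935  21.31261617] -15.23612279564217 {'green': (np.float64(1.3021598397467873), np.float64(43.937971035175295)), 'red': (np.float64(60.685369480048664), np.float64(39.44262028013481))}
```

View pics/r2.png

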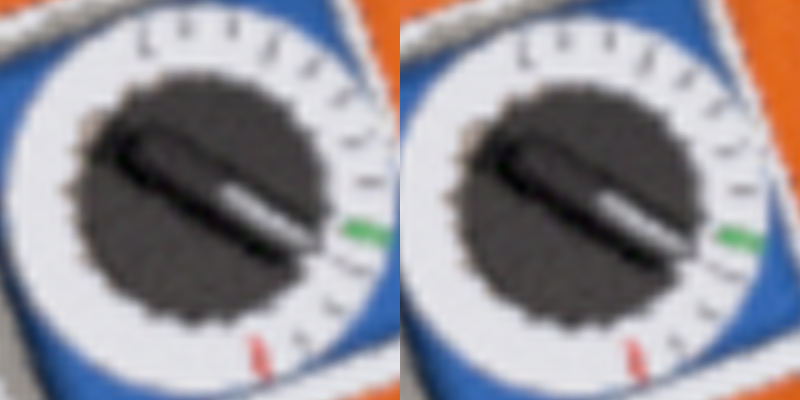

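Top-view fit: axis at (548.5,159.3) and case yaw about 21°. Clockwise from world +x, red is at 68.7° (90° by definition in the case frame, which confirms the yaw), green at 10.5°, and the pointer at about 22°. The tool yaw needs to be about 158°, so I move over the dial at z≈150.

```bash
python3 -m inch '[0,0,0,-0.039,-0.019,0.007,-1,0,0,0,-0.039,-0.019,0.007,-1,0,0,0,-0.039,-0.019,0.007,-1,0,0,0,-0.039,-0.019,0.007,-1,0,0,0,-0.039,-0.019,0.007,-1,0,0,0,-0.039,-0.019,0.007,-1,0,0,0,-0.039,-0.019,0.007,-1,0,0,0,-0.039,-0.019,0.007,-1,0,0,0,-0.039,-0.019,0.007,-1,0,0,0,-0.039,-0.019,0.007,-1]'
python3 -m inch '[0,0,0,-0.039,-0.019,0.007,-1,0,0,0,-0.039,-0.019,0.007,-1,0,0,0,-0.039,-0.019,0.007,-1,0,0,0,-0.039,-0.019,0.007,-1,0,0,0,-0.039,-0.019,0.007,-1,0,0,0,-0.039,-0.019,0.007,-1,0,0,0.052,0,0,0,-1,0,0,0.052,0,0,0,-1,0,0,0,0,0,0,-1,0,0,0,0,0,0,-1]'
```

```text
time: 1.13
tool_pos: [391.0, 289.3, 181.6]
tcp_rot: [3.141, 0.0, 2.908]
contact_force: [0.7, 0.4, 0.3]
grip_width: 91.8
finger_force: 0.0
time: 1.97
tool_pos: [550.8, 158.4, 147.9]
tcp_rot: [-3.141, -0.0, 2.754]
contact_force: [0.7, -0.4, 0.8]
grip_width: 91.7
finger_force: 0.0
```

```bash
python3 -m inch '[0,0,0,0.0024,-0.001,0.02,-1,0,0,0,0,0,0.03,-1,0,0,0,0,0,0.03,-1,0,0,0,0,0,0.015,0,0,0,0,0,0,0.01,0.4,0,0,0,0,0,0,0.4,0,0,0,0,0,0,0.4,0,0,0,0,0,0,0.4]'
python3 - <<'E'
from h import *
s=capture("scene"); o=get_obs(); print(o["moment"],o["contact_force"],o["tool_pos"])
uv=proj(s,[548,158,65])[0].astype(int); print(uv)
i=s["image"][uv[1]-70:uv[1]+70,uv[0]-70:uv[0]+70,::-1]; i=cv2.resize(i,None,fx=4,fy=4,interpolation=cv2.INTER_CUBIC)
cv2.imwrite("pics/g1.png",i)
E
```

```text
time: 2.63
tool_pos: [549.5, 158.8, 65.3]
tcp_rot: [3.14, 0.002, 2.753]
contact_force: [-0.1, 0.4, 0.3]
grip_width: 63.2
finger_force: 0.0
[-0.00489293  0.03224007  0.01294449] [-0.00366462  0.43197565  0.41412237] [549.55451105 158.77093411  65.36437821]
[317 235]
```

View pics/g1.png

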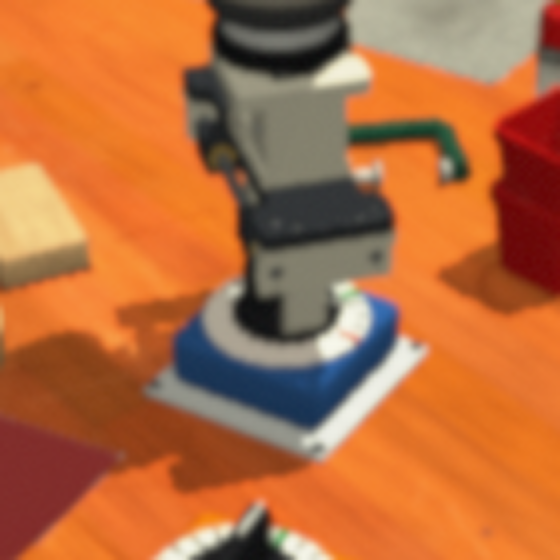

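The gripper straddles the bar above the dial, with its fingers around (300,300) in the crop. Now I close it and watch the side force.

```bash
python3 -m inch '[0,0,0,0,0,0,0.65,0,0,0,0,0,0,0.65,0,0,0,0,0,0,0.65,0,0,0,0,0,0,0.65,0,0,0,0,0,0,0.65,0,0,0,0,0,0,0.65,0,0,0,0,0,0,0.65,0,0,0,0,0,0,0.65]'
python3 -m inch '[0,0,0,0,0,0,1,0,0,0,0,0,0,1,0,0,0,0,0,0,1]'
python3 -c "from plant import *;o=get_obs();print(o['moment'],o['contact_force'],o['tool_pos'])"
```

```text
time: 3.35
tool_pos: [548.8, 158.4, 64.1]
tcp_rot: [-3.142, -0.0, 2.752]
contact_force: [-0.1, -1.2, -0.0]
grip_width: 16.6
finger_force: 0.3
time: 3.6
tool_pos: [548.9, 158.0, 64.1]
tcp_rot: [-3.141, 0.0, 2.752]
contact_force: [0.9, -4.0, 1.5]
grip_width: 11.9
finger_force: 29.8
[-0.76850425  0.06104624  0.00346304] [ 0.87804876 -3.99483607  1.5249857 ] [548.86793531 157.96649598  64.12151938]
```

```bash
python3 -m inch '[0,0,0,0,-0.0015,0,1,0,0,0,0,0,0,1,0,0,0,0,0,0,1]'
python3 -c "from plant import *;o=get_obs();print(o['moment'],o['contact_force'],o['tool_pos'])"
```

```text
time: 3.85
tool_pos: [548.7, 157.7, 64.2]
tcp_rot: [3.141, 0.001, 2.752]
contact_force: [2.5, 0.1, -1.0]
grip_width: 12.1
finger_force: 29.8
[ 0.00566371 -0.32389164 -0.00475434] [ 2.4807566   0.08240267 -0.98470228] [548.7160352  157.66864387  64.15088326]
```

```bash
cat > o.py <<'E'
from plant import *
import numpy as np
o=get_obs(); y=o['tcp_rot'][2]; print('Mz %.3f'%o['moment'][2],'F',o['contact_force'].round(1),'pos',o['tool_pos'].round(1),'case angle if grip aligned: %.1f'%(-(np.degrees(y)-180)+21),'q6 %.4f'%o['joint_positions'][5],'tau6 %.3f'%o['tau'][5])
E
python3 -m inch '[0,0,0.03,0,0,0,1,0,0,0.058,0,0,0,1,0,0,0.058,0,0,0,1,0,0,0,0,0,0,1]'; python3 o.py
```

```text
time: 4.18
tool_pos: [548.7, 157.7, 64.2]
tcp_rot: [3.141, 0.0, 2.53]
contact_force: [2.1, 0.8, -1.5]
grip_width: 11.5
finger_force: 29.9
Mz -0.063 F [ 2.1  0.8 -1.5] pos [548.7 157.7  64.2] case angle if grip aligned: 56.0 q6 -0.8139 tau6 1.189
```

```bash
python3 -m inch '[0,0,0.058,0,0,0,1,0,0,0.058,0,0,0,1,0,0,0.058,0,0,0,1,0,0,0,0,0,0,1]'; python3 o.py;python3 -m inch '[0,0,0.058,0,0,0,1,0,0,0.058,0,0,0,1,0,0,0.058,0,0,0,1,0,0,0,0,0,0,1]'; python3 o.py
```

```text
time: 4.52
tool_pos: [548.8, 157.7, 64.2]
tcp_rot: [3.14, 0.0, 2.271]
contact_force: [2.5, 1.1, -2.2]
grip_width: 11.8
finger_force: 29.9
Mz -0.049 F [ 2.5  1.1 -2.2] pos [548.8 157.7  64.2] case angle if grip aligned: 70.9 q6 -0.5555 tau6 1.205
time: 4.85
tool_pos: [548.9, 157.7, 64.2]
tcp_rot: [3.14, -0.0, 2.012]
contact_force: [3.0, 1.9, -3.2]
grip_width: 11.9
finger_force: 29.9
Mz -0.040 F [ 3.   1.9 -3.2] pos [548.9 157.7  64.2] case angle if grip aligned: 85.7 q6 -0.2963 tau6 1.212
```

Friction reads as Mz ≈ -0.05 Nm, which is the expected size. I advance 10°, then go in 2° steps. A guard on the torque reading stops the chain: 2° into the stop adds at most 0.35 Nm.

```bash
echo "import sys; sys.exit(abs(o['moment'][2])>0.10)" >> o.py
G="python3 o.py"
python3 -m inch '[0,0,0.058,0,0,0,1,0,0,0.047,0,0,0,1,0,0,0,0,0,0,1,0,0,0,0,0,0,1]' >/dev/null && $G &&
python3 -m inch '[0,0,0.023,0,0,0,1,0,0,0,0,0,0,1]' >/dev/null && $G &&
python3 -m inch '[0,0,0.023,0,0,0,1,0,0,0,0,0,0,1]' >/dev/null && $G &&
python3 -m inch '[0,0,0.023,0,0,0,1,0,0,0,0,0,0,1]' >/dev/null && $G &&
python3 -m inch '[0,0,0.023,0,0,0,1,0,0,0,0,0,0,1]' >/dev/null && $G &&
python3 -m inch '[0,0,0.023,0,0,0,1,0,0,0,0,0,0,1]' >/dev/null && $G
```

```text
Mz -0.026 F [ 4.1  2.2 -2.8] pos [548.8 157.7  64.2] case angle if grip aligned: 94.5 q6 -0.1433 tau6 0.168False
```

```bash
sed -i 's/sys.exit(/sys.exit(int(/; s/0.10)/0.10))/' o.py; G="python3 o.py"
python3 -m inch '[0,0,0.023,0,0,0,1,0,0,0,0,0,0,1]' >/dev/null && $G &&
python3 -m inch '[0,0,0.023,0,0,0,1,0,0,0,0,0,0,1]' >/dev/null && $G &&
python3 -m inch '[0,0,0.023,0,0,0,1,0,0,0,0,0,0,1]' >/dev/null && $G &&
python3 -m inch '[0,0,0.023,0,0,0,1,0,0,0,0,0,0,1]' >/dev/null && $G &&
python3 -m inch '[0,0,0.023,0,0,0,1,0,0,0,0,0,0,1]' >/dev/null && $G
```

```text
Mz 0.047 F [ 4.1  3.3 -3.5] pos [548.8 157.7  64.2] case angle if grip aligned: 96.6 q6 -0.1066 tau6 0.410
Mz 0.051 F [ 3.9  1.6 -2.3] pos [548.9 157.7  64.2] case angle if grip aligned: 98.6 q6 -0.0721 tau6 0.418
Mz 0.057 F [ 5.5  2.5 -3.1] pos [548.9 157.7  64.2] case angle if grip aligned: 100.5 q6 -0.0376 tau6 0.418
Mz 0.039 F [ 5.   2.8 -3.3] pos [548.9 157.7  64.2] case angle if grip aligned: 102.5 q6 -0.0031 tau6 0.418
Mz 0.048 F [ 4.2  2.1 -2.9] pos [548.9 157.7  64.2] case angle if grip aligned: 104.5 q6 0.0314 tau6 0.418
```

In slow steps friction reads a clean +0.05 Nm, with the expected sign. I continue.

```bash
G="python3 o.py"
python3 -m inch '[0,0,0.023,0,0,0,1,0,0,0,0,0,0,1]' >/dev/null && $G &&
python3 -m inch '[0,0,0.023,0,0,0,1,0,0,0,0,0,0,1]' >/dev/null && $G &&
python3 -m inch '[0,0,0.023,0,0,0,1,0,0,0,0,0,0,1]' >/dev/null && $G &&
python3 -m inch '[0,0,0.023,0,0,0,1,0,0,0,0,0,0,1]' >/dev/null && $G &&
python3 -m inch '[0,0,0.023,0,0,0,1,0,0,0,0,0,0,1]' >/dev/null && $G &&
python3 -m inch '[0,0,0.023,0,0,0,1,0,0,0,0,0,0,1]' >/dev/null && $G &&
python3 -m inch '[0,0,0.023,0,0,0,1,0,0,0,0,0,0,1]' >/dev/null && $G &&
python3 -m inch '[0,0,0.023,0,0,0,1,0,0,0,0,0,0,1]' >/dev/null && $G
```

```text
Mz 0.064 F [ 4.8  2.2 -3.2] pos [548.9 157.7  64.2] case angle if grip aligned: 106.5 q6 0.0659 tau6 0.418
Mz 0.046 F [ 3.9  2.1 -3.3] pos [548.9 157.7  64.2] case angle if grip aligned: 108.4 q6 0.1004 tau6 0.418
Mz -0.004 F [ 3.9  2.3 -2.9] pos [548.9 157.7  64.2] case angle if grip aligned: 110.4 q6 0.1349 tau6 0.418
Mz 0.013 F [ 4.7  2.4 -3.3] pos [549.  157.7  64.2] case angle if grip aligned: 112.4 q6 0.1694 tau6 0.418
Mz -0.042 F [ 4.7  2.7 -3.3] pos [549.  157.7  64.2] case angle if grip aligned: 114.4 q6 0.2039 tau6 0.418
Mz 0.062 F [ 4.5  2.1 -3.3] pos [549.  157.7  64.2] case angle if grip aligned: 116.4 q6 0.2384 tau6 0.418
Mz 0.014 F [ 5.7  2.3 -2.6] pos [549.  157.7  64.2] case angle if grip aligned: 118.3 q6 0.2729 tau6 0.418
Mz 0.010 F [ 4.2  2.2 -3.5] pos [549.  157.7  64.2] case angle if grip aligned: 120.3 q6 0.3074 tau6 0.418
```

```bash
G="python3 o.py"
python3 -m inch '[0,0,0.023,0,0,0,1,0,0,0,0,0,0,1]' >/dev/null && $G &&
python3 -m inch '[0,0,0.023,0,0,0,1,0,0,0,0,0,0,1]' >/dev/null && $G &&
python3 -m inch '[0,0,0.023,0,0,0,1,0,0,0,0,0,0,1]' >/dev/null && $G &&
python3 -m inch '[0,0,0.023,0,0,0,1,0,0,0,0,0,0,1]' >/dev/null && $G &&
python3 -m inch '[0,0,0.023,0,0,0,1,0,0,0,0,0,0,1]' >/dev/null && $G &&
python3 -m inch '[0,0,0.023,0,0,0,1,0,0,0,0,0,0,1]' >/dev/null && $G &&
python3 -m inch '[0,0,0.023,0,0,0,1,0,0,0,0,0,0,1]' >/dev/null && $G &&
python3 -m inch '[0,0,0.023,0,0,0,1,0,0,0,0,0,0,1]' >/dev/null && $G
```

```text
Mz 0.079 F [ 4.2  2.5 -3.3] pos [549.  157.7  64.2] case angle if grip aligned: 122.3 q6 0.3419 tau6 0.418
Mz 0.060 F [ 4.7  1.5 -3.5] pos [549.  157.7  64.2] case angle if grip aligned: 124.3 q6 0.3764 tau6 0.418
Mz 0.024 F [ 5.5  1.8 -2.9] pos [549.  157.7  64.2] case angle if grip aligned: 126.2 q6 0.4109 tau6 0.418
Mz 0.034 F [ 6.1  2.1 -3.1] pos [549.  157.7  64.2] case angle if grip aligned: 128.2 q6 0.4454 tau6 0.418
Mz 0.010 F [ 5.4  1.7 -4.2] pos [549.  157.7  64.2] case angle if grip aligned: 130.2 q6 0.4799 tau6 0.418
Mz 0.067 F [ 4.   1.9 -4.3] pos [549.1 157.7  64.3] case angle if grip aligned: 132.2 q6 0.5144 tau6 0.417
Mz 0.026 F [ 5.1  1.9 -4.5] pos [549.1 157.6  64.2] case angle if grip aligned: 134.1 q6 0.5489 tau6 0.417
Mz 0.136 F [ 4.9  2.  -4.7] pos [549.  157.6  64.2] case angle if grip aligned: 136.1 q6 0.5833 tau6 0.535
```

tau6 rose cleanly by 0.12 Nm above its steady value, so the stop has been met. I press on in 0.5° steps.

```bash
python3 -m inch '[0,0,0.0058,0,0,0,1,0,0,0,0,0,0,1,0,0,0,0,0,0,1]' >/dev/null; python3 o.py; python3 -c "
from plant import *
m=[]
for i in range(4): capture('top'); m.append(get_obs()['moment'][2])
print(m)"
```

```text
Mz 0.263 F [ 4.6  2.6 -3.2] pos [549.1 157.6  64.2] case angle if grip aligned: 136.5 q6 0.5902 tau6 0.213
[np.float64(0.2323674449434689), np.float64(0.13186521592816292), np.float64(0.20598510178812887), np.float64(0.19108914334747196)]
```

```bash
python3 -m inch '[0,0,0.0058,0,0,0,1,0,0,0,0,0,0,1,0,0,0,0,0,0,1]' >/dev/null; python3 o.py; python3 -c "
from plant import *
m=[]
for i in range(6): capture('top'); m.append(round(get_obs()['moment'][2],3))
print(m,sum(m)/6)"
```

```text
Mz 0.304 F [ 4.9  3.  -3. ] pos [549.1 157.6  64.2] case angle if grip aligned: 137.0 q6 0.5988 tau6 0.281
[np.float64(0.222), np.float64(0.246), np.float64(0.271), np.float64(0.295), np.float64(0.271), np.float64(0.284)] 0.26483333333333337
```

```bash
python3 -m inch '[0,0,0.004,0,0,0,1,0,0,0,0,0,0,1,0,0,0,0,0,0,1]' >/dev/null; python3 o.py; python3 -c "
from plant import *
m=[]
for i in range(5): capture('top'); m.append(round(get_obs()['moment'][2],3))
print(sum(m)/5)"
```

```text
Mz 0.334 F [ 5.4  1.8 -3.6] pos [549.1 157.6  64.2] case angle if grip aligned: 137.3 q6 0.6047 tau6 0.321
0.2846
```

The stop has been felt firmly: about 0.3 Nm in total, so about 0.25 on the stop. Now I turn back towards green, a reading of about 31.5.

```bash
python3 -m inch '[0,0,-0.03,0,0,0,1,0,0,-0.058,0,0,0,1,0,0,-0.058,0,0,0,1,0,0,-0.058,0,0,0,1,0,0,-0.058,0,0,0,1,0,0,-0.058,0,0,0,1,0,0,-0.058,0,0,0,1,0,0,-0.058,0,0,0,1,0,0,-0.058,0,0,0,1,0,0,-0.058,0,0,0,1]' >/dev/null; python3 o.py
python3 -m inch '[0,0,-0.058,0,0,0,1,0,0,-0.058,0,0,0,1,0,0,-0.058,0,0,0,1,0,0,-0.058,0,0,0,1,0,0,-0.058,0,0,0,1,0,0,-0.058,0,0,0,1,0,0,-0.058,0,0,0,1,0,0,-0.058,0,0,0,1,0,0,-0.058,0,0,0,1,0,0,0,0,0,0,1]' ; python3 o.py
```

```text
Mz -0.088 F [ 3.6  2.2 -2.6] pos [548.8 157.7  64.2] case angle if grip aligned: 89.7 q6 -0.2270 tau6 1.332
time: 11.85
tool_pos: [548.6, 157.6, 64.2]
tcp_rot: [3.141, 0.0, 2.724]
contact_force: [4.3, 2.5, -1.2]
grip_width: 11.8
finger_force: 29.9
Mz 0.081 F [ 4.3  2.5 -1.2] pos [548.6 157.6  64.2] case angle if grip aligned: 44.9 q6 -1.0080 tau6 -1.177
```

```bash
python3 -m inch '[0,0,-0.058,0,0,0,1,0,0,-0.058,0,0,0,1,0,0,-0.016,0,0,0,1,0,0,0,0,0,0,1,0,0,0,0,0,0,1]' ; python3 o.py
python3 -m inch '[0,0,0,0,0,0,0,0,0,0,0,0,0,0,0,0,0,0,0,0,0,0,0,0,0,0,0,0,0,0,0,0,0,0,0,0,0,0,0,0,-0.03,0,0,0,0,0,0,-0.05,0,0,0,0,0,0,-0.05,0]' >/dev/null
python3 -m inch '[0,0,0,0.042,0.019,0,0,0,0,0,0.042,0.019,0,0,0,0,0,0.042,0.019,0,0,0,0,0,0.042,0.019,0,0,0,0,0,0.042,0.019,0,0,0,0,0,0.042,0.019,0,0,0,0,0,0.042,0.019,0,0,0,0,0,0.042,0.019,0,0,0,0,0,0,0,0,0]'
python3 - <<'E'
from h import *
c=capture("top"); r,f=ringfit(c,(548.5,159)); print(r,f,marks(c,r))
ims=[rect(c,548.5,159.3,z,half=50,s=4) for z in(47,81)]
cv2.imwrite("pics/r3.png",np.hstack(ims))
E
```

```text
time: 12.27
tool_pos: [548.6, 157.5, 64.2]
tcp_rot: [3.141, 0.0, 2.912]
contact_force: [4.0, 1.1, -1.6]
grip_width: 12.0
finger_force: 29.9
Mz 0.019 F [ 4.   1.1 -1.6] pos [548.6 157.5  64.2] case angle if grip aligned: 34.1 q6 -1.1965 tau6 -0.091
time: 13.68
tool_pos: [308.9, 338.7, 168.2]
tcp_rot: [-3.141, -0.003, 2.919]
contact_force: [-0.7, -0.3, 0.2]
grip_width: 45.7
finger_force: 0.0
[548.47495472 159.36592775  20.33885308] -57.019359886780734 {'green': (np.float64(10.519044942292389), np.float64(42.43213998757174)), 'red': (np.float64(68.73125433840247), np.float64(42.420908323245435))}
```

View pics/r3.png

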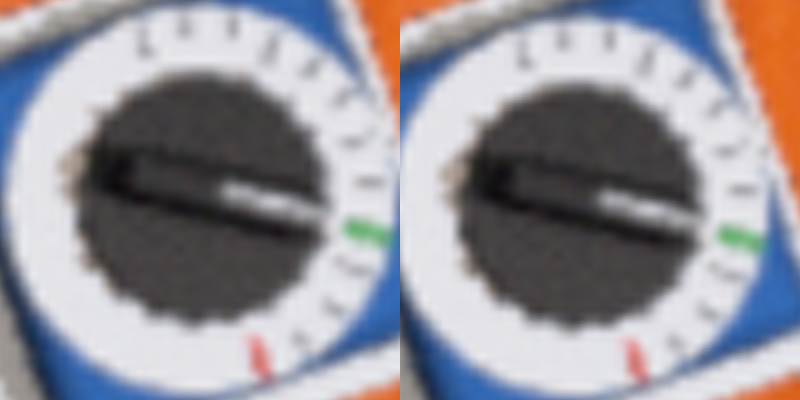

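The pointer's stripe, seen at bar-top height, runs from (600,196) to (692,214). The green mark is at (740,239), so the pointer is close but not quite there. I'll measure the stripe direction numerically.

```bash
cat >> h.py <<'E'
def stripe(c,ctr,guess):
    # direction (deg cw) of white stripe on the bar top, z=81; brightness-weighted line fit
    f=cv2.cvtColor(c["image"],cv2.COLOR_RGB2GRAY).astype(float); a=np.radians(-guess)
    out=[]
    s,t=np.meshgrid(np.arange(4,24,1.),np.arange(-8,8.1,.5)); 
    for _ in range(4):
        P=np.c_[ctr[0]+(s*np.cos(a)-t*np.sin(a)).ravel(),ctr[1]+(s*np.sin(a)+t*np.cos(a)).ravel(),81+0*s.ravel()]
        v=samp(f,c,P).reshape(s.shape); v=np.clip(v-110,0,None); w=v.sum(0)
        m=(v*t).sum(0)/np.maximum(w,1); k=w>w.max()*.4
        p=np.polyfit(s[0,k],m[k],1); a+=np.arctan(p[0])
    return -np.degrees(a),p[1],k.sum()
E
python3 - <<'E'
from h import *
c=capture("top"); c0=dict(c); c0["image"]=cv2.imread("pics/top0.png")[:,:,::-1].copy()
for d,g in((c0,24),(c,12)): print(stripe(d,(548.5,159.3),g))
E
```

```text
(np.float64(31.80147062126619), np.float64(0.4270827849455294), np.int64(20))
(np.float64(13.930353509312301), np.float64(0.606493200382076), np.int64(20))
```

The stripe direction is 13.9° and the tool angle at release was 13.1°, which agree. Green is at about 10.7°, so I need about -2.6° more: go back, regrip and trim.

```bash
python3 -m inch '[0,0,0,-0.0428,-0.0193,0,0,0,0,0,-0.0428,-0.0193,0,0,0,0,0,-0.0428,-0.0193,0,0,0,0,0,-0.0428,-0.0193,0,0,0,0,0,-0.0428,-0.0193,0,0,0,0,0,-0.0428,-0.0193,0,0,0,0,0,-0.0428,-0.0193,0,0,0,0,0,-0.0428,-0.0193,0,0,0,0,0,0,0,0,0,0,0,0,0,0,0,0]'; python3 o.py
```

```text
time: 14.62
tool_pos: [554.5, 151.3, 167.4]
tcp_rot: [-3.141, -0.001, 2.909]
contact_force: [-0.5, 0.9, -0.8]
grip_width: 46.0
finger_force: 0.0
Mz -0.033 F [-0.5  0.9 -0.8] pos [554.5 151.3 167.4] case angle if grip aligned: 34.3 q6 -1.2053 tau6 -0.142
```

```bash
python3 -m inch '[0,0,0,0.009,0.006,0,0,0,0,0,0,0,0.03,0,0,0,0,0,0,0.045,0,0,0,0,0,0,0.04,0,0,0,0,0,0,0.014,0,0,0,0,0,0,0,0.5,0,0,0,0,0,0,0.65,0,0,0,0,0,0,0.65]'; python3 o.py
```

```text
time: 15.28
tool_pos: [547.1, 161.4, 66.1]
tcp_rot: [3.141, 0.001, 2.915]
contact_force: [1.1, -0.0, 0.1]
grip_width: 30.8
finger_force: 0.0
Mz 0.007 F [ 1.1 -0.   0.1] pos [547.1 161.4  66.1] case angle if grip aligned: 34.0 q6 -1.1921 tau6 0.004
```

```bash
python3 -m inch '[0,0,0,-0.003,-0.0042,0.002,0.65,0,0,0,0,0,0,0.65,0,0,0,0,0,0,0.65]'; python3 o.py; python3 -m inch '[0,0,0,0,0,0,1,0,0,0,0,0,0,1,0,0,0,0,0,0,1,0,0,0,0,0,0,1]'; python3 o.py
```

```text
time: 15.53
tool_pos: [548.8, 156.7, 63.9]
tcp_rot: [3.141, 0.001, 2.914]
contact_force: [1.3, -0.0, 0.2]
grip_width: 16.6
finger_force: 0.0
Mz 0.039 F [ 1.3 -0.   0.2] pos [548.8 156.7  63.9] case angle if grip aligned: 34.0 q6 -1.1995 tau6 -0.023
time: 15.87
tool_pos: [548.9, 157.3, 63.7]
tcp_rot: [3.141, 0.001, 2.914]
contact_force: [0.6, 3.0, 2.1]
grip_width: 11.7
finger_force: 30.0
Mz -0.013 F [0.6 3.  2.1] pos [548.9 157.3  63.7] case angle if grip aligned: 34.0 q6 -1.1994 tau6 -0.025
```

```bash
python3 -m inch '[0,0,0,0,0.001,0,1,0,0,-0.014,0,0,0,1,0,0,-0.0133,0,0,0,1,0,0,0,0,0,0,1,0,0,0,0,0,0,1,0,0,0,0,0,0,1]'; python3 o.py
python3 -m inch '[0,0,0,0,0,0,0,0,0,0,0,0,0,0,0,0,0,0,0,0,0,0,0,0,0,0,0,0,0,0,0,0,0,0,0,0,0,0,0,0,-0.03,0,0,0,0,0,0,-0.05,0,0,0,0,0,0,-0.05,0]' >/dev/null
python3 -m inch '[0,0,0,0.042,0.019,0,0,0,0,0,0.042,0.019,0,0,0,0,0,0.042,0.019,0,0,0,0,0,0.042,0.019,0,0,0,0,0,0.042,0.019,0,0,0,0,0,0.042,0.019,0,0,0,0,0,0.042,0.019,0,0,0,0,0,0.042,0.019,0,0,0,0,0,0,0,0,0]'
python3 - <<'E'
from h import *
c=capture("top"); r,f=ringfit(c,(548.5,159)); print(r,marks(c,r),stripe(c,(548.5,159.3),11))
ims=[rect(c,548.5,159.3,z,half=50,s=4) for z in(47,81)]
cv2.imwrite("pics/r4.png",np.hstack(ims))
E
```

```text
time: 16.37
tool_pos: [548.9, 157.5, 63.6]
tcp_rot: [3.142, 0.001, 2.956]
contact_force: [-0.7, 0.2, 5.0]
grip_width: 11.9
finger_force: 30.0
Mz -0.079 F [-0.7  0.2  5. ] pos [548.9 157.5  63.6] case angle if grip aligned: 31.6 q6 -1.2402 tau6 -0.027
time: 17.78
tool_pos: [302.1, 329.1, 167.3]
tcp_rot: [-3.142, -0.002, 2.96]
contact_force: [0.7, -0.9, -0.2]
grip_width: 46.3
finger_force: 0.0
[548.48286416 159.36373281  20.32017505] {'green': (np.float64(10.460966238781978), np.float64(42.29861474687627)), 'red': (np.float64(68.7382651000122), np.float64(42.40054175513188))} (np.float64(10.67700024703287), np.float64(0.49177478592507234), np.int64(20))
```

View pics/r4.png

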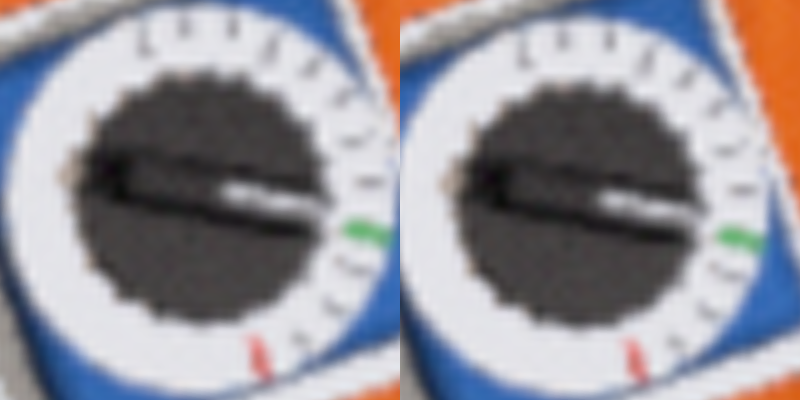

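The stripe is at 10.7°, the tool released at 10.6° and green is at 10.5°. The stripe sitting slightly above the green mark (740,239) in the picture is parallax from the height of the bar top. The robot is clear of everything, so I hand in.

```bash
python3 -c "from plant import *;print(close_job())"
```

```text
the job is handed in; nothing more can be done
None
```

I turned the blue timer's dial clockwise past the red mark and pressed it firmly against its stop (about 0.25 Nm on the stop, short of forcing it). I then turned it back to within about 0.2° of the green mark by the top camera, let go and handed the job in at about 18 s; I got no verdict back.

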